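Zero the peak pointer and air the sealed dry box

ROBOT

A 6-joint arm with a two-finger parallel gripper is mounted at the origin on the work surface. World frame = base frame: x ahead of the robot, y to its left, z up, the work surface at z = 0. Lengths are in mm, angles in rad, forces in N, time in s.
With the tool pointing down it reaches from about 350 to 875 mm from the base axis. Payload 4.2 kg.
Tool frame: the origin (TCP) lies midway between the tips of the shut fingers; the grasp point (between the pads) lies 19 mm behind it; z points along the fingers, y is the line along which they close (so a half turn about z gives the same grasp; the last joint's range is limited). The gripper opens to 85 mm and grips with 20 to 120 N. Pads are 22 mm wide; open, the fingers measure 114 mm over their backs; the gripper's body (76 mm by 85 mm) begins 54 mm behind the grasp point. The pads swing forward as they close: fully open they stand 13 mm farther back than shut.
Start: joints at [1.5, 0.385, 0.008, 0, -1.194, -0.259], TCP at [202.376, 591.306, 231.312] pointing down, gripper open.
Joint ranges: [-3.14, 3.14], [-1.21, 2.06], [-1.07, 1.41], [-3.16, 2.05], [-2.99, -0.16], [-3.1, 3.1]. Speed limits (rad/s): [2.79, 2.79, 3.14, 3.14, 3.14, 3.14].

INTERFACE

Orientations are given as a unit quaternion [x, y, z, w].
In Python, from bench import * gives the robot as it stands.
- The arm moves only by the tool drive_tool, never from a script. Its argument "plan" is a list that holds one entry, the list of rows, each a list of 5 numbers: the closure, from -1 (fully open) to 1 (shut), then the shift along the world's x, y, z in mm, then the turn about the world's z in degrees. A call has 1 to 20 rows; each row shifts and turns the commanded pose from where the row before left it; what a row does not reach is not made up. A row lasts 1/12 s, in which the tool goes at most 41.7 mm and 7.16 degrees, less where a joint would pass 70% of its speed; a pose out of reach is approached as far as the arm can. A call is refused whole if a number of a shift passes 41.7 or a number of a turn 7.16, either way. A call with a gripper value outside its range is refused whole. The fingers move at their own pace and stop on an object; the grip force is fixed at half the most. Time passes only in rows, so rows that do not move let the fingers close. It gives the time, the measured TCP pose, the force, the opening and the grip force at its end, in the units of the state.
- read_state(): the state, without advancing time (a new reading comes with each control period).
- get_image(name): name is "scene" or "top" or "wrist"; returns (picture, depth): 400x640x3 uint8, red, green, blue; 400x640 float32, mm along the optical axis (not along the pixel's ray), 0 where there is no reading.
- camera_model(name): a dict with "fx", "fy", "cx", "cy" (pixels), "R" (3x3) and "t" (3): a world point X has camera coordinates R X + t; the wrist camera has in their place "mount" (4x4, takes a point from camera to tool coordinates, whose origin is the TCP and whose axes are the flange's). Camera axes: x right, y down, z forward; pixel columns grow to the right and rows downward; lengths in mm; the calibration is good to about 2 mm. A picture is of the moment at which its call begins: read the wrist's pose just before it. camera_model takes no time and is no camera call.
- job_done(): hands the job in; it is judged then, once.
The state is a dict: "clock": time; "joints": joint angles; "joint_vel": joint speeds; "joint_efforts": joint torques, N m; "position": TCP position; "ee_rot": TCP orientation; "contact_force": force on the tool from outside, world axes, zero at the start; "wrist_torque": the same for the moment, N m; "gripper_width": finger opening in mm; "grasp_force": force on a finger pad.
Only numpy, scipy, OpenCV 4.12 (cv2) and the standard library are available. Lean on these libraries where they do the work, as an engineer would, in place of code of your own. Each camera call takes 0.05 s, during which the arm holds its last target. There are 200 camera calls.

TASK

Start an airing of the sealed dry box: with its lid still shut, turn the knob on the humidity recorder anticlockwise until the peak pointer is back against its zero stop. Then pull the box's lid free of its sticky seal without letting it fly up, and hold it still and level over the box with a gap of about 30 mm all round for at least two seconds; finish while still holding it so. Leave the other things on the bench where they are.

Things in the scene. Friction and masses are not known exactly. Their poses are not given: they have to be found in the camera images.
- dry_box: The dry box, fixed to the bench between the recorder and the stirrer: grey chest 200 mm (its x) x 220 mm (its y) x 85 mm tall, walls 8 mm. Origin at the centre of its underside. Position and yaw vary. Its lid lies flat on its rim and is gripped by spring-loaded rubber seal rollers inside the two side walls.
- dry_lid: The loose lift-off lid: white plate 200 x 220 mm, 12 mm thick, steel bow handle on top, 0.34 to 0.5 kg. Origin at the centre of the plate's underside: 85 mm above the box's origin when shut, axes as the box's; the gap is its rise above that. Two tabs with rubber sealing beads reach 29 mm down into the box. Let go, it drops onto the seal.
- handle_grip (a point): Middle of the lid's handle, where to pinch it from above: a flat steel bar 14 mm wide (the lid's x), 100 mm long (the lid's y), 12 mm tall, on a post at each end. Centred on the lid, 50 mm above the lid's origin and 38 mm above its top face: 135 mm above the bench when shut. Pull: about 17 N with the weight at 1.5 to 4 mm of rise, falling to none at 10 mm; then it kicks up by 5 N; free past 16 mm.
- recorder: Humidity recorder, fixed to the bench left or right of the dry box: white box 110 x 110 mm, 66 mm tall, with a round paper dial with black marks on top and a black bar knob in its middle. Origin at the centre of its underside. It may trade places with the stirrer (white box with a big round plate and a small round knob in a corner: not used).
- peak_knob (a joint): Angle of the peak pointer and its knob, rad, clockwise from above: 0 is the hard zero stop, the range goes to 4.5. The knob stays where it is left; it takes about 0.04 N m.
- knob_grip (a point): On the knob's axis, 100 mm above the bench: its grip is an upright bar 40 mm long, 14 mm wide, 34 mm tall, top at 110 mm. The point's x axis lies along the bar towards the pointer (black finger reaching 46 mm out; white line on the bar's top). At zero the pointer is 135 degrees anticlockwise (from above) of the recorder's x axis, by a small steel stop pin.
- amber_bottle: Bystander, to be left alone: amber glass bottle with black cap, 64 mm diameter, 140 mm tall. Origin at its underside.
- loose_cap: Bystander, to be left alone: loose blue screw cap lying on the bench, 42 mm diameter, 22 mm tall. Origin at its underside.
- spatula: Bystander, to be left alone: steel spatula with a black handle lying flat, 170 mm long. Origin at its underside.
- pen_beaker: Bystander, to be left alone: glass beaker with pens, 72 mm diameter, 145 mm tall with the pens. Origin at its underside.
- vial_rack: Bystander, to be left alone: white block rack with eight small amber vials, 70 x 140 mm, 71 mm tall. Origin at its underside.

How it is judged (in metres and radians):
On the way, in this order (a step that is already met when the one before it is completed fails the run):
1. the peak pointer is back at its zero stop (within 0.07 rad) while the lid is still shut (value of joint peak_knob below 0.07 rad and z of dry_lid in the frame of dry_box below 0.091 m), for 0.2 s.
2. the lid, broken free, is held by the fingers alone for two seconds: still, level, over its box, with a gap of 20 to 45 mm (z of dry_lid in the frame of dry_box between 0.105 and 0.13 m and horizontal distance between dry_lid and dry_box below 0.04 m and angle between dry_lid's own z axis and vertical below 0.17 rad and linear speed of dry_lid below 0.03 m/s and contact force between the fingers and dry_lid above 1 N and contact force between dry_lid and dry_box below 0.3 N), for 2 s.
At the end, for the whole second after the job is handed in: The fingers alone hold the lid (over 1 N on it, under 0.3 N between lid and box), still (under 0.03 m/s), level within 0.17 rad, centred over the box within 40 mm, its underside 20 to 45 mm above the rim, and the peak pointer is within 0.07 rad of its zero stop (all of step 2 and value of joint peak_knob below 0.07 rad); the arm keeps its last pose, push and grip.
It fails at once if the lid is lifted more than 6 mm while the peak pointer is not at zero (not (z of dry_lid in the frame of dry_box below 0.091 m) and value of joint peak_knob above 0.12 rad).
It fails at once if the lid flies open: more than 80 mm above the rim (z of dry_lid in the frame of dry_box above 0.165 m).
It fails at once if a bystander is moved more than 30 mm (distance of any of amber_bottle, loose_cap, spatula, pen_beaker, vial_rack from where it was at the start of the episode above 0.03 m).
It also fails if it takes over 61 s, if anything falls off the work surface, if the arm or the gripper's body presses on something with over 40 N, if the wrist force passes 120 N, or if a joint passes its speed limit or range.

## Working session

There is one attempt and no reset: what is moved stays moved. The work goes in short steps, Python scripts to look and compute and a tool call to move; the robot and the scene stay as the last step left them, time stands still between calls to the robot, and variables do not carry over. Pictures are saved under pics/ and viewed, at most 10 in all, crops included, and the job is handed in when it is done.

Besides the shell and the picture viewer there is one more tool, called as name([rows], argument=value, ...), one row to a line, values as JSON. drive_tool: Moves the arm, as the interface text tells. Its arguments: {"type":"object","properties":{"plan":{"type":"array"}},"required":["plan"]}

```bash
mkdir -p pics; cat > h.py <<'E'
from bench import *
import numpy as np, cv2
def cloud(name):
    s=read_state(); im,d=get_image(name); m=camera_model(name)
    v,u=np.mgrid[0:400,0:640]; d=d.astype(float)
    P=np.stack([(u-m["cx"])/m["fx"]*d,(v-m["cy"])/m["fy"]*d,d],-1)
    if "mount" in m:
        from scipy.spatial.transform import Rotation as R
        M=np.array(m["mount"]); T=P@M[:3,:3].T+M[:3,3]
        W=T@R.from_quat(s["ee_rot"]).as_matrix().T+np.array(s["position"])
    else: W=(P-np.array(m["t"]))@np.array(m["R"])
    W[d==0]=np.nan
    return im,W,m
E
python3 - <<'E'
from h import *
for n in ("top","scene"):
    im,W,m=cloud(n); cv2.imwrite(f"pics/{n}0.png",im[...,::-1]); np.savez(f"{n}0.npz",im=im,W=W)
s=read_state();print(s)
E
```

```text
{'clock': 0.1, 'joints': array([ 1.49961157e+00,  3.85457903e-01,  6.76011011e-03, -4.32986808e-04,
       -1.19403278e+00, -2.58614076e-01]), 'joint_vel': array([-5.26989152e-04, -3.16094063e-03,  1.38599861e-03, -1.73743322e-04,
        8.56526577e-06, -4.73339322e-04]), 'joint_efforts': array([-7.12138444e-04, -3.93319058e+01,  1.88930243e+01,  4.19802859e+00,
       -2.55598388e-03,  6.71177375e-06]), 'position': array([202.2140938 , 590.81970043, 230.34349339]), 'ee_rot': array([ 9.86421280e-01, -1.64231795e-01, -1.09847371e-04,  9.81711157e-04]), 'contact_force': array([ 0.54030355, -0.29396061, -0.69426464]), 'wrist_torque': array([ 0.01241131,  0.01658955, -0.05361434]), 'grasp_force': 0.0, 'gripper_width': 85.50464712703047}
```

View pics/top0.png

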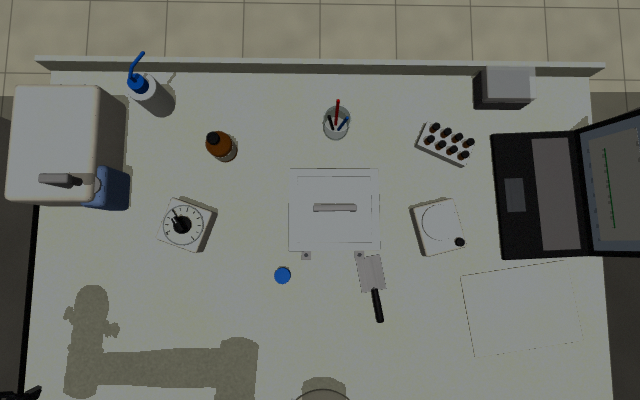

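View pics/scene0.png

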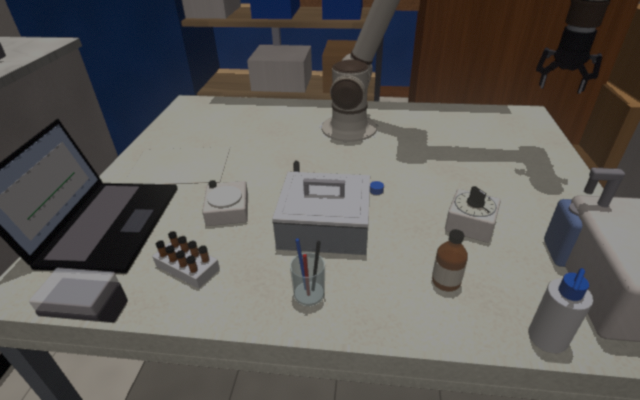

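The top view has the recorder at (182,225), the lid's handle bar at (335,208), the stirrer at (438,227), the bottle at (220,145), the cap at (282,275) and the spatula at (371,285). The scene view agrees. Next I'll measure the knob and handle from both.

```bash
python3 - <<'E'
from h import *
t=np.load("top0.npz"); s=np.load("scene0.npz")
def rep(n,W,k):
    p=W[k]; c=np.median(p,0); mn,mx=p.min(0),p.max(0)
    (a,b),(w,h),ang=cv2.minAreaRect(p[:,:2].astype(np.float32)); print(n,len(p),"med",c.round(1),"rect",np.round([a,b,w,h,ang],1),"z",mn[2].round(),mx[2].round())
kc=None
for n,d in(("top",t),("scene",s)):
    W=d["W"];im=d["im"].astype(int);x,y,z=[np.nan_to_num(W[...,i],nan=-999) for i in range(3)]
    # region from top pixel
    c=t["W"][209,300]; r=t["W"][235,182]
    box=(abs(x-t["W"][209,320,0])<150)&(abs(y-t["W"][209,334,1])<150)
    rec=(abs(x-t["W"][225,182,0])<75)&(abs(y-t["W"][225,182,1])<75)
    rep(n+" handle",W,box&(z>122)&(z<142))
    rep(n+" lid",W,box&(z>90)&(z<103))
    rep(n+" knobtop",W,rec&(z>103)&(z<118))
    rep(n+" knob",W,rec&(z>85)&(z<118))
    rep(n+" rec",W,rec&(z>60)&(z<72))
    dark=(im.sum(-1)<150)&rec&(z>60)&(z<84); rep(n+" dark",W,dark)
im=t["im"];cv2.imwrite("pics/crop0.png",cv2.resize(im[190:260,145:220,::-1],None,fx=8,fy=8,interpolation=cv2.INTER_CUBIC))
print(t["W"][209,320],t["W"][145,220],t["W"][275,282],t["W"][125,336])
E
```

```text
top handle 170 med [548.3 -28.1 140.8] rect [ 5.492e+02 -2.590e+01  1.190e+01  9.730e+01  3.000e-01] z 137.0 142.0
top lid 7082 med [544.1 -25.4  98.5] rect [ 5.492e+02 -2.560e+01  1.981e+02  2.188e+02  5.000e-01] z 92.0 103.0
top knobtop 106 med [511.  345.3 110.6] rect [511.4 346.5  39.4  14.5  35.1] z 104.0 115.0
top knob 149 med [510.9 343.  109.5] rect [511.5 345.7  40.5  15.   31.3] z 85.0 115.0
top rec 1640 med [508.  339.8  67.6] rect [511.2 346.2 111.2 110.   70.4] z 60.0 72.0
top dark 136 med [514.7 337.6  78.6] rect [511.7 346.5  68.8  56.3  75.8] z 68.0 84.0
scene handle 301 med [556.6 -25.2 137.2] rect [552.5 -24.8  17.7  99.    0.9] z 122.0 142.0
scene lid 4123 med [577.1 -20.9  96.5] rect [552.8 -24.8 203.6 220.    0.6] z 90.0 103.0
scene knobtop 79 med [517.5 345.5 107.7] rect [514.  346.   40.6  15.1  37.7] z 103.0 111.0
scene knob 177 med [519.4 345.4 100.5] rect [514.6 345.8  41.5  16.1  37.1] z 86.0 111.0
scene rec 966 med [533.3 339.1  65.7] rect [514.6 346.7 108.3 111.6  70.4] z 60.0 72.0
scene dark 97 med [525.  341.   77.1] rect [523.6 340.8  36.8  21.9  47.5] z 72.0 83.0
[545.35226608   8.90946857 143.13119266] [701.98350773 250.86089721 110.37870649] [385.13525198 103.96715909  24.49465194] [786.73030581 -35.64220883   3.55144233]
```

View pics/crop0.png

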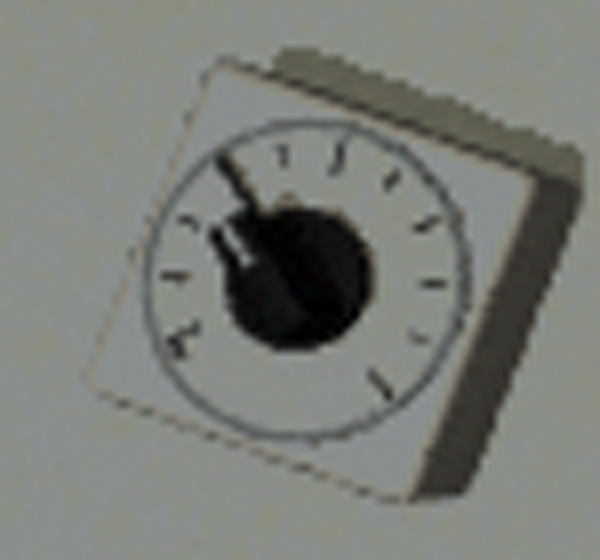

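The depth from both views agrees: the knob is at (513,346) with its top at about 110, and the handle at about (550,-25). The crop has the pointer tip at (220,160), pointing at about 36°. The zero mark is at (175,345), about 115° in world, so the turn is about +80°. I'll move above the knob with the closing line at about 126°, which is a -125° turn.

drive_tool([
  [[-1, 17.3, -13.6, 0, -6.95], [-1, 17.3, -13.6, 0, -6.95], [-1, 17.3, -13.6, 0, -6.95], [-1, 17.3, -13.6, 0, -6.95], [-1, 17.3, -13.6, 0, -6.95], [-1, 17.3, -13.6, 0, -6.95], [-1, 17.3, -13.6, 0, -6.95], [-1, 17.3, -13.6, 0, -6.95], [-1, 17.3, -13.6, 0, -6.95], [-1, 17.3, -13.6, 0, -6.95], [-1, 17.3, -13.6, 0, -6.95], [-1, 17.3, -13.6, 0, -6.95], [-1, 17.3, -13.6, 0, -6.95], [-1, 17.3, -13.6, 0, -6.95], [-1, 17.3, -13.6, 0, -6.95], [-1, 17.3, -13.6, 0, -6.95], [-1, 17.3, -13.6, 0, -6.95], [-1, 17.3, -13.6, 0, -6.95], [-1, 0, 0, 0, 0], [-1, 0, 0, 0, 0]],
])

```text
clock: 1.77
position: [514.2, 345.6, 230.5]
ee_rot: [-0.309, 0.951, -0.0, -0.001]
contact_force: [0.9, 0.6, -0.7]
gripper_width: 85.3
grasp_force: 0.0
```

```bash
cat >> h.py <<'E'
def yaw():
    from scipy.spatial.transform import Rotation as R
    s=read_state(); M=R.from_quat(s["ee_rot"]).as_matrix()
    return s["position"].round(1),"closing line deg",np.degrees(np.arctan2(M[1,1],M[0,1])).round(1),"tz",M[:,2].round(3),"q",np.round(s["joints"],2)
E
python3 - <<'E'
from h import *
im,W,m=cloud("wrist"); print(*yaw()); cv2.imwrite("pics/w1.png",im[...,::-1]); np.savez("w1.npz",im=im,W=W)
x,y,z=[np.nan_to_num(W[...,i],nan=-999) for i in range(3)]
k=(abs(x-513)<50)&(abs(y-346)<50)&(z>100)&(z<116); p=W[k]
print(len(p),np.median(p,0),cv2.minAreaRect(p[:,:2].astype(np.float32)))
E
```

```text
[513.7 346.1 230.7] closing line deg 126.0 tz [-0.001 -0.001 -1.   ] q [ 0.85  0.38 -0.01 -0.   -1.19 -1.8 ]
758 [509.9480919  344.82545928 110.32197094] ((511.265380859375, 345.86895751953125), (39.123023986816406, 13.721205711364746), 35.723636627197266)
```

View pics/w1.png

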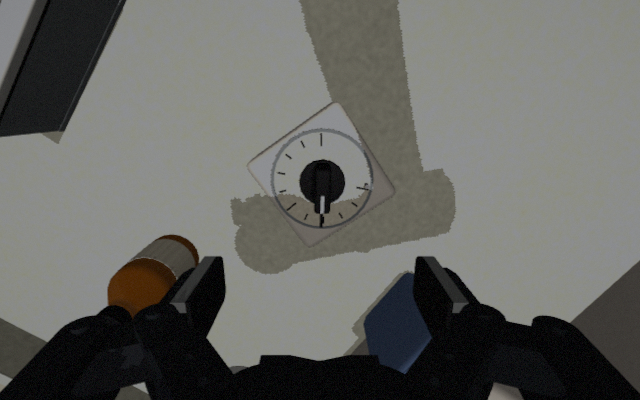

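The wrist view has the knob at (322,185), pointer down at (322,215) and stop pin at (365,186), so about +80° anticlockwise is left. The knob centre measures (511.5,346), bar at 36°. I'll descend and grip.

drive_tool([
  [[-1, -1, 0, -30, 0], [-1, -1, 0, -30, 0], [-1, 0, 0, -30, 0], [-1, 0, 0, -25, 0], [-1, 0, 0, -15, 0], [-1, 0, 0, -10, 0], [-1, 0, 0, -6, 0], [-1, 0, 0, 0, 0], [0, 0, 0, 0, 0], [0.5, 0, 0, 0, 0], [1, 0, 0, 0, 0], [1, 0, 0, 0, 0], [1, 0, 0, 0, 0], [1, 0, 0, 0, 0], [1, 0, 0, 0, 0], [1, 0, 0, 0, 0]],
])

```text
clock: 3.15
position: [511.6, 347.0, 86.0]
ee_rot: [-0.309, 0.951, 0.0, 0.0]
contact_force: [-3.3, 1.3, 5.0]
gripper_width: 12.5
grasp_force: 59.6
```

drive_tool([
  [[1, 0, 0, 0, 5], [1, 0, 0, 0, 5], [1, 0, 0, 0, 5], [1, 0, 0, 0, 5], [1, 0, 0, 0, 5], [1, 0, 0, 0, 5], [1, 0, 0, 0, 5], [1, 0, 0, 0, 5], [1, 0, 0, 0, 5], [1, 0, 0, 0, 5], [1, 0, 0, 0, 5], [1, 0, 0, 0, 5], [1, 0, 0, 0, 5], [1, 0, 0, 0, 5], [1, 0, 0, 0, 5], [1, 0, 0, 0, 2], [1, 0, 0, 0, 0], [1, 0, 0, 0, 0]],
])

```text
clock: 4.65
position: [511.3, 347.2, 86.0]
ee_rot: [0.834, -0.552, -0.0, -0.0]
contact_force: [-4.3, 2.2, 5.0]
gripper_width: 12.6
grasp_force: 59.7
```

```bash
python3 -c "
from h import *
print(*yaw()); s=read_state(); print(s['wrist_torque'],s['contact_force'],s['clock'])"
```

```text
[511.3 347.2  86. ] closing line deg -157.0 tz [-0.     0.001 -1.   ] q [ 0.86  0.51 -0.19 -0.   -0.87 -0.45]
[0.63182973 1.38073971 0.01918324] [-4.27491669  2.21727791  5.04246117] 4.65
```

drive_tool([
  [[1, 0, 0, 0, 1], [1, 0, 0, 0, 1], [1, 0, 0, 0, 1], [1, 0, 0, 0, 0.5], [1, 0, 0, 0, 0], [1, 0, 0, 0, 0], [1, 0, 0, 0, 0]],
])

```text
clock: 5.23
position: [511.3, 347.2, 86.0]
ee_rot: [0.85, -0.527, -0.001, -0.001]
contact_force: [-4.5, 2.6, 5.5]
gripper_width: 12.8
grasp_force: 60.5
```

```bash
python3 -c "
from h import *
print(*yaw()); s=read_state(); print(s['wrist_torque'],s['contact_force'],s['clock'],s['joint_efforts'])"
```

```text
[511.3 347.2  86. ] closing line deg -153.6 tz [-0.     0.001 -1.   ] q [ 0.86  0.51 -0.19 -0.   -0.87 -0.4 ]
[ 0.6652568   1.42060718 -0.5189249 ] [-4.52256911  2.59360909  5.48518702] 5.2333 [ -2.27706581 -38.81359935  14.67566907   4.44140196   0.41181201
   0.52233316]
```

Torque has risen from 0.02 to 0.52 N m, so the pointer is against its stop. Release, lift and check.

drive_tool([
  [[-1, 0, 0, 0, 0], [-1, 0, 0, 0, 0], [-1, 0, 0, 0, 0], [-1, 0, 0, 0, 0], [-1, 0, 0, 0, 0], [-1, 0, 0, 0, 0], [-1, 0, 0, 8, 0], [-1, 0, 0, 20, 0], [-1, 0, 0, 30, 0], [-1, 0, 0, 30, 0], [-1, 0, 0, 30, 0], [-1, 0, 0, 30, 0], [-1, 0, 0, 0, 0], [-1, 0, 0, 0, 0]],
])

```text
clock: 6.4
position: [512.5, 347.2, 236.4]
ee_rot: [0.85, -0.526, 0.001, -0.003]
contact_force: [0.1, -0.7, -0.3]
gripper_width: 85.0
grasp_force: 0.0
```

```bash
python3 - <<'E'
from h import *
im,W,m=cloud("wrist"); print(*yaw()); cv2.imwrite("pics/w2.png",cv2.resize(im[100:300,180:460,::-1],None,fx=2.5,fy=2.5))
x,y,z=[np.nan_to_num(W[...,i],nan=-999) for i in range(3)]
k=(abs(x-513)<50)&(abs(y-346)<50)&(z>100)&(z<116); p=W[k]
print(len(p),cv2.minAreaRect(p[:,:2].astype(np.float32)))
k=(abs(x-513)<80)&(abs(y-346)<80)&(z>62)&(z<70); p=W[k]
print(len(p),cv2.minAreaRect(p[:,:2].astype(np.float32)))
E
```

```text
[511.6 346.5 234.2] closing line deg -153.5 tz [ 0.001  0.002 -1.   ] q [ 0.86  0.37 -0.01 -0.   -1.19 -0.39]
724 ((511.8774719238281, 345.8854675292969), (13.898524284362793, 39.181968688964844), 26.24820899963379)
9378 ((511.72833251953125, 346.28070068359375), (109.21827697753906, 108.77078247070312), 70.26586151123047)
```

View pics/w2.png

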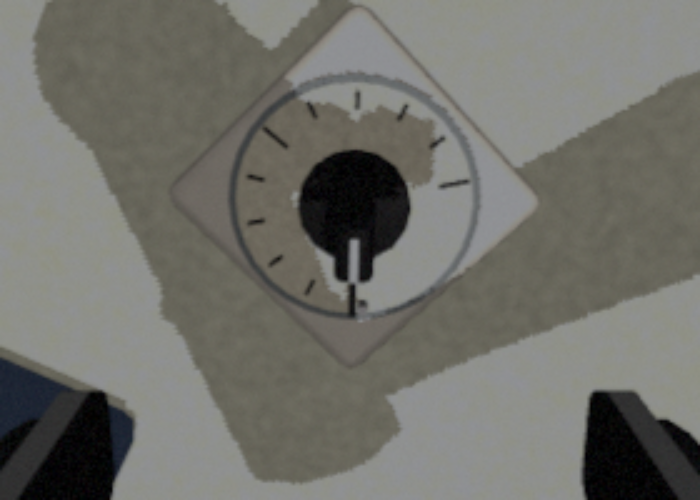

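The pointer at (352,300) rests against the steel pin at (362,303), with the bar at 116° against a zero of 115.3°, so step 1 is done. Now over to the lid.

drive_tool([
  [[-1, 2.75, -26.6, 0, -1.86], [-1, 2.75, -26.6, 0, -1.86], [-1, 2.75, -26.6, 0, -1.86], [-1, 2.75, -26.6, 0, -1.86], [-1, 2.75, -26.6, 0, -1.86], [-1, 2.75, -26.6, 0, -1.86], [-1, 2.75, -26.6, 0, -1.86], [-1, 2.75, -26.6, 0, -1.86], [-1, 2.75, -26.6, 0, -1.86], [-1, 2.75, -26.6, 0, -1.86], [-1, 2.75, -26.6, 0, -1.86], [-1, 2.75, -26.6, 0, -1.86], [-1, 2.75, -26.6, 0, -1.86], [-1, 2.75, -26.6, 0, -1.86], [-1, 0, 0, 0, 0], [-1, 0, 0, 0, 0], [-1, 0, 0, 0, 0]],
])

```text
clock: 7.87
position: [549.7, -25.9, 232.2]
ee_rot: [0.71, -0.704, -0.001, 0.001]
contact_force: [-0.3, 1.0, -0.1]
gripper_width: 85.3
grasp_force: 0.0
```

```bash
python3 - <<'E'
from h import *
im,W,m=cloud("wrist"); print(*yaw()); cv2.imwrite("pics/w3.png",im[...,::-1])
x,y,z=[np.nan_to_num(W[...,i],nan=-999) for i in range(3)]
for lo,hi in((130,150),(88,103)):
    k=(abs(x-550)<130)&(abs(y+25)<130)&(z>lo)&(z<hi); p=W[k]
    print(len(p),np.median(p[:,2]),cv2.minAreaRect(p[:,:2].astype(np.float32)))
E
```

```text
[549.9 -25.4 232.5] closing line deg -179.5 tz [-0.002 -0.    -1.   ] q [ 0.25  0.26 -0.17 -0.   -1.14 -0.24]
2295 141.50499644849316 ((550.182861328125, -26.055397033691406), (14.001091003417969, 99.55359649658203), 0.39014938473701477)
50902 98.75025702637123 ((550.2000732421875, -25.862045288085938), (200.5713348388672, 219.35897827148438), 0.45125123858451843)
```

View pics/w3.png

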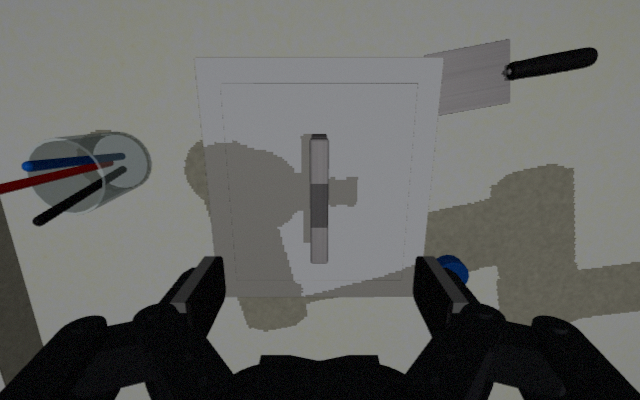

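The handle bar spans (319,137) to (319,262), centred under the tool: measured centre (550.2,-26), top 141.5. Both heights match the text's. Descend to TCP z of about 117 and grip.

drive_tool([
  [[-1, 0.3, -0.5, -30, 0], [-1, 0, 0, -30, 0], [-1, 0, 0, -25, 0], [-1, 0, 0, -15, 0], [-1, 0, 0, -10, 0], [-1, 0, 0, -5.5, 0], [-1, 0, 0, 0, 0], [0, 0, 0, 0, 0], [0.5, 0, 0, 0, 0], [1, 0, 0, 0, 0], [1, 0, 0, 0, 0], [1, 0, 0, 0, 0], [1, 0, 0, 0, 0], [1, 0, 0, 0, 0], [1, 0, 0, 0, 0], [1, 0, 0, 0, 0]],
])

```text
clock: 9.25
position: [550.6, -26.4, 118.4]
ee_rot: [0.71, -0.704, 0.0, -0.0]
contact_force: [-1.8, 0.8, 5.2]
gripper_width: 12.9
grasp_force: 60.7
```

drive_tool([
  [[1, 0, 0, 0.8, 0], [1, 0, 0, 0.8, 0], [1, 0, 0, 0.8, 0], [1, 0, 0, 0.8, 0], [1, 0, 0, 0.8, 0], [1, 0, 0, 0.8, 0], [1, 0, 0, 0.8, 0], [1, 0, 0, 0.8, 0], [1, 0, 0, 0.8, 0], [1, 0, 0, 0.8, 0]],
])

```text
clock: 10.08
position: [549.8, -26.6, 126.5]
ee_rot: [0.71, -0.704, -0.0, 0.001]
contact_force: [-2.3, 0.6, -4.5]
gripper_width: 12.7
grasp_force: 60.1
```

drive_tool([
  [[1, 0, 0, 0.8, 0], [1, 0, 0, 0.8, 0], [1, 0, 0, 0.8, 0], [1, 0, 0, 0.8, 0], [1, 0, 0, 0.8, 0], [1, 0, 0, 0.8, 0], [1, 0, 0, 0.8, 0], [1, 0, 0, 0.8, 0], [1, 0, 0, 0.8, 0], [1, 0, 0, 0.8, 0], [1, 0, 0, 1.5, 0], [1, 0, 0, 1.5, 0], [1, 0, 0, 1.5, 0], [1, 0, 0, 1.5, 0], [1, 0, 0, 1.5, 0], [1, 0, 0, 1.5, 0], [1, 0, 0, 1.5, 0], [1, 0, 0, 1.5, 0], [1, 0, 0, 1.5, 0], [1, 0, 0, 1, 0]],
])

```text
clock: 11.75
position: [550.7, -26.4, 148.6]
ee_rot: [0.71, -0.704, 0.0, -0.0]
contact_force: [-0.0, 0.5, -3.8]
gripper_width: 12.7
grasp_force: 60.3
```

drive_tool([
  [[1, 0, 0, 0, 0], [1, 0, 0, 0, 0], [1, 0, 0, 0, 0], [1, 0, 0, 0, 0], [1, 0, 0, 0, 0], [1, 0, 0, 0, 0]],
])

```text
clock: 12.25
position: [550.5, -26.4, 148.2]
ee_rot: [0.71, -0.704, -0.0, 0.0]
contact_force: [0.3, -0.7, -4.1]
gripper_width: 12.5
grasp_force: 60.3
```

```bash
python3 - <<'E'
from h import *
print(*yaw())
for n in("top","scene"):
    im,W,m=cloud(n)
    x,y,z=[np.nan_to_num(W[...,i],nan=-999) for i in range(3)]
    k=(abs(x-550)<105)&(abs(y+25)<115)&(z>115)&(z<137); p=W[k]
    A=np.c_[p[:,:2]-[550,-26],np.ones(len(p))]; c=np.linalg.lstsq(A,p[:,2],rcond=None)[0]
    print(n,len(p),np.median(p[:,2]),"slope",c.round(3),cv2.minAreaRect(p[:,:2].astype(np.float32)))
    cv2.imwrite(f"pics/{n}4.png",im[...,::-1])
E
```

```text
[550.5 -26.4 148.2] closing line deg -179.5 tz [-0. -0. -1.] q [ 0.25  0.34 -0.29 -0.   -0.94 -0.24]
top 3130 128.11424556885254 slope [-3.00000e-03  1.00000e-03  1.27926e+02] ((550.5216064453125, -25.33300018310547), (198.21983337402344, 220.04701232910156), 0.17223559319972992)
scene 4200 126.27964053824105 slope [-1.10000e-02 -1.00000e-03  1.26225e+02] ((551.8565063476562, -24.21056365966797), (206.64862060546875, 219.3283233642578), 0.3952599763870239)
```

View pics/scene4.png

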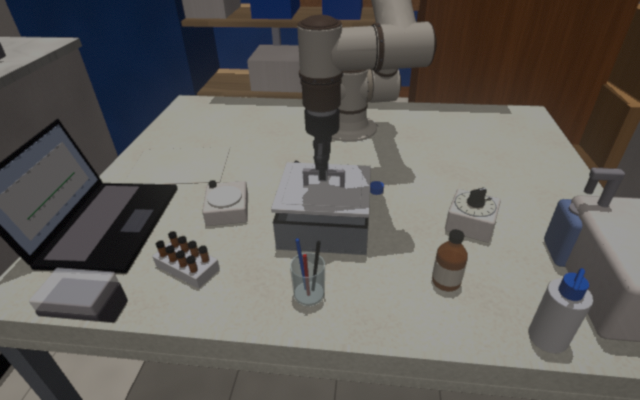

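The lid, spanning (276,168) to (370,212), is level with an even gap of about 30 mm over the box, and the 4 N reading is its weight alone. I'll hold for over two seconds.

drive_tool([
  [[1, 0, 0, 0, 0], [1, 0, 0, 0, 0], [1, 0, 0, 0, 0], [1, 0, 0, 0, 0], [1, 0, 0, 0, 0], [1, 0, 0, 0, 0], [1, 0, 0, 0, 0], [1, 0, 0, 0, 0], [1, 0, 0, 0, 0], [1, 0, 0, 0, 0], [1, 0, 0, 0, 0], [1, 0, 0, 0, 0], [1, 0, 0, 0, 0], [1, 0, 0, 0, 0], [1, 0, 0, 0, 0], [1, 0, 0, 0, 0], [1, 0, 0, 0, 0], [1, 0, 0, 0, 0], [1, 0, 0, 0, 0], [1, 0, 0, 0, 0]],
])

```text
clock: 14.02
position: [550.6, -26.4, 148.3]
ee_rot: [0.71, -0.704, 0.0, 0.0]
contact_force: [-0.5, 0.2, -4.3]
gripper_width: 12.8
grasp_force: 60.3
```

drive_tool([
  [[1, 0, 0, 0, 0], [1, 0, 0, 0, 0], [1, 0, 0, 0, 0], [1, 0, 0, 0, 0], [1, 0, 0, 0, 0], [1, 0, 0, 0, 0], [1, 0, 0, 0, 0], [1, 0, 0, 0, 0], [1, 0, 0, 0, 0], [1, 0, 0, 0, 0], [1, 0, 0, 0, 0], [1, 0, 0, 0, 0]],
])

```text
clock: 15.02
position: [550.6, -26.4, 148.3]
ee_rot: [0.71, -0.704, 0.0, 0.0]
contact_force: [-0.1, -0.9, -4.4]
gripper_width: 12.8
grasp_force: 60.3
```

```bash
python3 -c "
from h import *
print(*yaw()); print(job_done())"
```

```text
[550.6 -26.4 148.3] closing line deg -179.5 tz [ 0. -0. -1.] q [ 0.25  0.34 -0.29  0.   -0.94 -0.24]
the job is handed in; nothing more can be done
None
```

The job is handed in at about 15 s (no verdict came back): the peak pointer is at its zero stop, and the gripper was still holding the lid still and level about 30 mm above the box after more than 2 s.

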